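# Charge a grinding jar from the ball carousel and lock its lid

### The job

Charge the steel grinding jar for the mill: turn the ball carousel until the compartment with the white ceramic ball faces the spout, tip the carousel forward by its rear handle so that only the white ball drops into the jar, and lower the carousel gently back onto its rests. Then set the lid on the jar with its bar grip crosswise to the stand, and give it a quarter turn clockwise (seen from above) as far as it goes, so that it is locked with its bar in line with the stand. Keep the other balls in the carousel and leave the things standing around where they are.

Things in the scene. Friction and masses are not known exactly. Their poses are not given: they have to be found in the camera images.
- stand: grey base plate 345 x 132 x 10 mm fixed to the bench, carrying the steel jar and the tipping ball carousel. Origin: under the jar's axis, on the bench; x points along the plate (its long direction) from the jar to the carousel, z up.
- jar_mouth (a point): centre of the fixed open steel jar's rim, 72 mm above the bench; axes as the stand's. Jar 79 mm wide outside, neck 76, inside 68; inner floor 18.5 mm above the bench. Two bayonet lugs on the neck (87 mm across) point to the stand's +x and -x, each 60 degrees wide, 63 to 69 mm above the bench; below each is a stop for the lid's turn.
- carousel_axis (a point): fixed point of the stand on the carousel's axis when that is down: 162 mm from the jar axis along the stand's x, 104 mm above the bench; axes as the stand's. The white shroud round the carousel is 169 mm wide, its top 139 mm above the bench.
- carousel (a joint): turn of the carousel (rad), counter-clockwise from above positive, more than a turn either way; stays where left (0.1 N m to turn). Five compartments, open outwards; the shroud closes all but the one at the spout, on the jar side (from the axis along the stand's -x). At 0 a divider is at the spout (it starts parked so); a compartment is there at 36 degrees plus multiples of 72.
- knob (a point): grip point of the black bar knob on the carousel's clear top: on its axis, 166 mm above the bench when down. Bar 52 x 14 mm, from 149 to 179 mm above the bench (keep fingertips over 150); the point's x axis lies along the bar, its -x end has a white mark.
- tip (a joint): tipping angle of the carousel with its shroud and spout (rad): 0 level on its rests, grows as the rear handle is lifted, stop at 0.75. A ball at the spout runs out between 0.2 and 0.5. It takes about 5 N upward at the handle and falls back if let go.
- tip_hinge (a point): middle of the tipping hinge: 72 mm from the jar axis along the stand's x, 45 mm above the bench; its line is the stand's y.
- tip_handle (a point): middle of the black round handle bar at the rear, 12 mm thick, 80 mm free length, parallel to the stand's y; when down, 290 mm from the jar axis along the stand's x and 114 mm above the bench. It moves on an arc about the hinge, up and towards the jar; it can turn between gripping fingers.
- spout_lip (a point): middle of the steel chute's lip; when down, 56.5 mm from the jar axis, 103 mm above the bench.
- ball_white: white ceramic grinding ball, 30 mm; origin at its centre. It starts in one of the carousel's compartments, resting against the hub about 36 mm from the axis.
- ball_grey: dark grey metal grinding ball, 30 mm; origin at its centre. It starts in one of the carousel's compartments, resting against the hub about 36 mm from the axis.
- ball_black: black grinding ball, 30 mm; origin at its centre. It starts in one of the carousel's compartments, resting against the hub about 36 mm from the axis.
- ball_brown: reddish brown grinding ball, 30 mm; origin at its centre. It starts in one of the carousel's compartments, resting against the hub about 36 mm from the axis.
- ball_amber: amber yellow grinding ball, 30 mm; origin at its centre. It starts in one of the carousel's compartments, resting against the hub about 36 mm from the axis.
- lid: loose steel jar lid, 98 mm wide, right side up on the bench, 0.2 kg. Origin: centre of its skirt's lower edge; z up; x along the blue bar grip (68 x 14 mm, from 20.5 to 51 mm above the origin; keep fingertips over 22). Skirt 14.5 mm deep, with two lugs inside on its +x and -x sides, 50 degrees wide, 81 mm apart.
- lid_top (a point): top middle of the lid's bar, 51 mm above the lid's origin. The lid drops over the jar with its x crosswise to the stand's x (within 30 degrees; 2 mm play sideways); its origin is then 57.5 mm above the bench. A quarter turn clockwise from above takes its lugs under the jar's, to a stop about 3 degrees past in line with the stand's x.
- stain_bottle: amber bottle with a red cap, 47 x 105 mm, standing behind the stand; leave alone. Origin: underside.
- sample_cup: white cup with a blue cap, 58 x 62 mm, in front of the stand; leave alone. Origin: underside.
- bench_timer: small white timer, 60 x 64 x 17 mm, left of the stand; leave alone. Origin: underside.

How it is judged (in metres and radians):
On the way, in this order (a step that is already met when the one before it is completed fails the run):
1. the white ball's compartment faces the spout while the carousel is down (x of ball_white in the frame of carousel_axis below -0.022 m and y of ball_white in the frame of carousel_axis between -0.015 and 0.015 m and value of joint tip below 0.03 rad), for 0.1 s.
2. the carousel is tipped and the white ball has dropped into the jar (horizontal distance between ball_white and jar_mouth below 0.026 m and z of ball_white in the frame of jar_mouth below -0.02 m and value of joint tip above 0.2 rad), for 0.1 s.
3. the carousel is back down on its rests (value of joint tip below 0.03 rad and horizontal distance between ball_white and jar_mouth below 0.026 m and z of ball_white in the frame of jar_mouth below -0.02 m), for 0.2 s.
4. the lid sits on the jar, its bar still crosswise (horizontal distance between lid and jar_mouth below 0.005 m and z of lid in the frame of jar_mouth between -0.018 and -0.011 m and angle between lid's own z axis and vertical below 0.06 rad and angle between the x axis of lid and the x axis of stand, either way round above 0.7 rad), for 0.1 s.
At the end, for the whole second after the job is handed in: White ball in the jar; carousel down on its rests (tip under 0.03 rad), the other four balls inside it; lid level and fully down on the jar, centre within 5 mm of its axis, turned home: bar within 12 degrees of the stand's long direction; all at rest (all of step 3 and horizontal distance between lid and jar_mouth below 0.005 m and z of lid in the frame of jar_mouth between -0.018 and -0.011 m and angle between lid's own z axis and vertical below 0.06 rad and angle between the x axis of lid and the x axis of stand, either way round below 0.21 rad and distance between each of ball_grey, ball_black, ball_brown, ball_amber and knob below 0.095 m and linear speed of lid below 0.02 m/s and angular speed of lid below 0.1 rad/s); the robot touches nothing.
It fails at once if another ball leaves the carousel (distance between any of ball_grey, ball_black, ball_brown, ball_amber and knob above 0.11 m).
It fails at once if the tipped carousel is let fall back (faster than 2.5 rad/s) (velocity of joint tip below -2.5 rad/s).
It fails at once if a bystander is pushed more than 30 mm or knocked over (distance of any of stain_bottle, sample_cup, bench_timer from where it was at the start of the episode above 0.03 m or angle between any of stain_bottle, sample_cup, bench_timer's own z axis and vertical above 0.5 rad).
It also fails if it takes over 72 s, if anything falls off the work surface, if the arm or the gripper's body presses on something with over 40 N, if the wrist force passes 120 N, or if a joint passes its speed limit or range.

### The arm

A 6-joint arm with a two-finger parallel gripper is mounted at the origin on a cart in front of the work surface, level with it; the furniture and walls round the work are solid. World frame = base frame: x ahead of the robot, y to its left, z up, the work surface at z = 0. Lengths are in m, angles in degrees, forces in N, time in s.
With the tool pointing down it reaches from about 0.375 to 0.9 m from the base axis. Payload 3.1 kg.
Tool frame: the origin (TCP) lies midway between the tips of the shut fingers; the grasp point (between the pads) lies 19 mm behind it; z points along the fingers, y is the line along which they close (so a half turn about z gives the same grasp; the last joint's range is limited). The gripper opens to 87 mm and grips with 3 to 60 N. Pads are 19 mm wide; open, the fingers measure 117 mm over their backs; the gripper's body (75 mm by 190 mm) begins 51 mm behind the grasp point.
Start: joints at [-81.045, 30.224, 82.088, -0, 67.689, -10.227], TCP at [0.205, -0.59, 0.223] pointing down, gripper open.
Joint ranges: [-176.69, 176.69], [-43.24, 126.21], [12.49, 139.97], [-82, 262], [0, 151.66], [-163.58, 163.58]. Speed limits (degrees/s): [159.86, 159.86, 180, 180, 180, 180].

### API

Orientations are given as a 3x3 rotation matrix whose columns are the frame's x, y, z axes.
In Python, from rig import bot gives the robot as it stands.
- The arm moves only by the tool jog_arm, called after "Request:" as name([rows], argument=value, ...), one row to a line, values as JSON. Schema: {"type":"object","properties":{"increments":{"type":"array","items":{"type":"array","items":{"type":"number"},"minItems":7,"maxItems":7},"minItems":1,"maxItems":20},"only":{"type":"string"},"quiet":{"type":"boolean"},"lines":{"type":"string"}},"required":["increments"],"additionalProperties":false}. increments is a list of rows, 1 to 20 of them, each of 7 numbers: dx, dy, dz in normalised numbers (1 is 0.75 m), then a rotation vector rx, ry, rz in parts of the range, where 1.0 means 360 degrees, then the opening from 0.0 (shut) to 1.0 (fully open); each row is the pose to reach, as a shift and turn from the pose commanded when the call began, along the tool's axes at that moment; what a row does not reach only later rows make up. A row lasts 1/10 s, in which the tool goes at most 0.05 m and 8.59 degrees, less where a joint would pass 70% of its speed; a pose out of reach is approached as far as the arm can. The fingers move at their own pace and stop on an object; the grip force is fixed at half the most. Time passes only in rows, so rows that do not move let the fingers close. The tool returns the time, the measured TCP pose, the force, the opening and the grip force at its end. only (a regular expression) keeps the lines of the reply that match it, lines (a string "A,B") keeps lines A to B, and quiet returns only ok. A shift or turn number past 1, either way, is cut back to 1. Input that does not fit is refused with a message, and nothing moves.
- bot.read_state(): the state, without advancing time (a new reading comes with each control period).
- bot.capture(name): name is "scene" or "top" or "wrist"; returns a dict with "color" (420x560x3 uint8, red, green, blue), "K" (3x3 intrinsics, pixels), "view" (4x4, takes a point from world to camera coordinates); the wrist camera has in their place "mount" (4x4, takes a point from camera to tool coordinates, whose origin is the TCP and whose axes are the flange's). Camera axes: x right, y up, looking along -z (the intrinsics and any distortion apply to the point x, -y, -z); pixel columns grow to the right and rows downward; lengths in m; the calibration is good to about 2 mm. A picture is of the moment at which its call begins: read the wrist's pose just before it. There is no depth.
- bot.hand_in(): hands the job in; it is judged then, once.
The state is a dict: "time_s": time; "joint_positions": joint angles; "qvel": joint speeds; "tau": joint torques, N m; "position": TCP position; "tcp_rot": TCP orientation; "force": force on the tool from outside, world axes, zero at the start; "moment": the same for the moment, N m; "opening": opening from 0.0 (shut) to 1.0 (fully open); "grasp_force": force on a finger pad.
Only numpy, scipy, OpenCV 4.12 (cv2) and the standard library are available. Lean on these libraries where they do the work, as an engineer would, in place of code of your own. Each camera call takes 0.05 s, during which the arm holds its last target. There are 200 camera calls.

## Working session

There is one attempt and no reset: what is moved stays moved. The work goes in short steps, Python scripts to look and compute and a tool call to move; the robot and the scene stay as the last step left them, time stands still between calls to the robot, and variables do not carry over. Pictures are saved under pics/ and viewed, at most 12 in all, crops included, and the job is handed in when it is done.

```bash
ls; mkdir -p pics
```

Run:
```python
from rig import bot
import cv2,numpy as np
s=bot.read_state();print(s)
for n in("scene","top"):
    c=bot.capture(n);cv2.imwrite(f"pics/{n}0.png",c["color"][:,:,::-1]);print(n,c["K"],c["view"],[k for k in c])
    np.savez(f"pics/{n}.npz",**{k:np.array(v) for k,v in c.items()})
```

```text
pics
rig.py
{'time_s': 0.0, 'joint_positions': array([-8.10439513e+01,  3.02778043e+01,  8.21553012e+01,  2.93326312e-04,
        6.76893941e+01, -1.02263260e+01]), 'qvel': array([-0.07886763, -0.13932457, -0.05760886,  0.01742116, -0.01586634,
       -0.10106635]), 'tau': array([ 1.08555818e-03, -4.40039599e+01, -1.76593137e+01,  6.32715784e-02,
        5.82675543e-02, -1.58109542e-04]), 'position': array([ 0.205285  , -0.58955954,  0.22159012]), 'tcp_rot': array([[ 9.44478195e-01,  3.28573937e-01, -3.28161452e-04],
       [ 3.28573876e-01, -9.44475910e-01,  2.11269021e-03],
       [ 3.84234355e-04, -2.10321512e-03, -9.99997714e-01]]), 'force': array([ 0.12443489, -0.314766  ,  0.58733938]), 'moment': array([ 0.01720751, -0.01093966, -0.02719115]), 'grasp_force': 0.0, 'opening': 1.0021429956943055}
scene [[515.6231148    0.         278.79376759]
 [  0.         515.6231148  206.04363792]
 [  0.           0.           1.        ]] [[-0.66310623 -0.74852451 -0.00108769  0.56855843]
 [ 0.31570406 -0.28099427  0.9062964  -0.20368295]
 [-0.6786907   0.60062741  0.42264128 -1.00949375]
 [ 0.          0.          0.          1.        ]] ['color', 'K', 'view']
top [[437.0544396    0.         281.1243386 ]
 [  0.         437.0544396  201.40095908]
 [  0.           0.           1.        ]] [[ 0.01156106 -0.99957867  0.02662394  0.27885149]
 [ 0.99685133  0.01361016  0.0781165  -0.53245766]
 [-0.07844595  0.025637    0.99658867 -1.0277815 ]
 [ 0.          0.          0.          1.        ]] ['color', 'K', 'view']
```

Run:
```python
import cv2
a=cv2.imread("pics/top0.png");cv2.imwrite("pics/t.png",cv2.resize(a,(784,588),interpolation=cv2.INTER_CUBIC))
```

```text
(no output)
```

View pics/scene0.png

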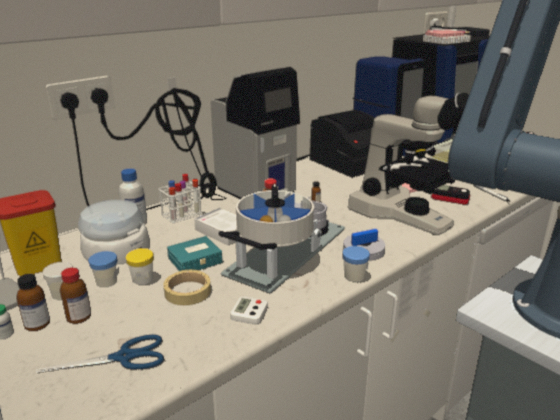

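View pics/t.png

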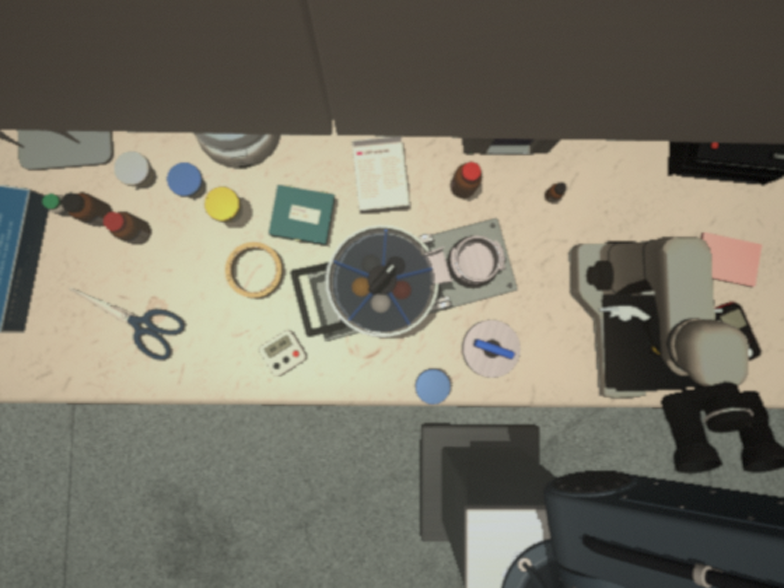

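The stand's jar is near (477,258) in the enlarged top view, the carousel near (383,281), and the lid near (492,349) with a blue bar. The cup is near (433,386). I'll enlarge the top crop for precise pixels.

Run:
```python
import cv2
a=cv2.imread("pics/top0.png")[145:285,195:385];cv2.imwrite("pics/t2.png",cv2.resize(a,None,fx=4.2,fy=4.2,interpolation=cv2.INTER_CUBIC))
```

```text
(no output)
```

View pics/t2.png

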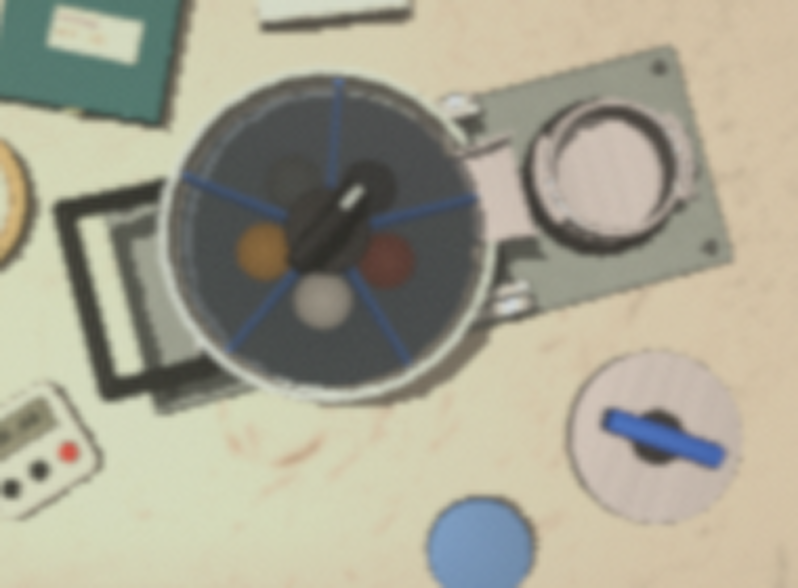

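Crop (4.2x, offset 195,145) readings:
- **Shroud:** rim centre (328.5,236.5).
- **Jar:** rim about (611,172). Plate end corners at (672,47) and (732,262).
- **Handle bar:** (65,207) to (108,392).
- **Knob:** marked end (356,188), other end (300,264).
- **Balls:** white (323,300), brown (386,261), amber (264,250), black and grey at the upper side.
- **Lid:** disc centre (654,437), bar ends (605,420) and (722,456).

Create h.py:
```python
import numpy as np
from rig import bot
def cam(n):
    d=np.load(f"pics/{n}.npz");return d["K"],d["view"]
def ray(K,V,uv,z):
    d=np.linalg.inv(K)@[uv[0],uv[1],1];d=d*[1,-1,-1];R=V[:3,:3];o=-R.T@V[:3,3];w=R.T@d
    return o+w*(z-o[2])/w[2]
def proj(K,V,P):
    c=V[:3,:3]@P+V[:3,3];q=K@[c[0],-c[1],-c[2]];return q[:2]/q[2]
def crop(u,v,s=4.2,o=(195,145)): return ((u+.5)/s-.5+o[0],(v+.5)/s-.5+o[1])
```

Run:
```python
from h import *
from scipy.optimize import least_squares
K,V=cam("top");print("cam",-V[:3,:3].T@V[:3,3])
P={"shroud":((328.5,236.5),.139),"jar":((611,172),.072),"c1":((672,47),.01),"c2":((732,262),.01),"h1":((65,207),.117),"h2":((108,392),.117),"km":((356,188),.179),"kb":((300,264),.179),"white":((323,300),.075),"brown":((386,261),.075),"amber":((264,250),.075),"lid":((654,437),.02),"l1":((605,420),.05),"l2":((722,456),.05),"cup":((481,550),.062)}
W={k:ray(K,V,crop(*p),z) for k,(p,z) in P.items()}
for k in W: print(k,W[k].round(4))
def f(p):
    x=np.array([np.cos(p[2]),np.sin(p[2])]);y=np.array([-x[1],x[0]]);o=p[:2]
    e=[W["shroud"][:2]-(o+.162*x),W["jar"][:2]-o,(W["h1"]+W["h2"])[:2]/2-(o+.29*x)]
    d=(W["c1"]-W["c2"])[:2]; m=(W["c1"]+W["c2"])[:2]/2-o
    return np.r_[np.concatenate(e),d@x,m@y]
r=least_squares(f,[.5,0,1.5]);print(r.x,np.degrees(r.x[2]),r.fun.round(4))
b=(W["l1"]-W["l2"])[:2];print("lidbar",np.degrees(np.arctan2(b[1],b[0])),np.linalg.norm(b),(W["l1"]+W["l2"])/2)
b=(W["kb"]-W["km"])[:2];print("knob x",np.degrees(np.arctan2(b[1],b[0])),np.linalg.norm(b),(W["kb"]+W["km"])/2)
c=r.x[:2]+.162*np.array([np.cos(r.x[2]),np.sin(r.x[2])]);print("car",c)
for k in("white","brown","amber"):
    d=W[k][:2]-c;print(k,np.degrees(np.arctan2(d[1],d[0])),np.linalg.norm(d))
```

```text
cam [0.44693202 0.31233006 1.05844501]
shroud [0.5201 0.3062 0.139 ]
jar [0.5626 0.1529 0.072 ]
c1 [0.6434 0.1074 0.01  ]
c2 [0.5188 0.0729 0.01  ]
h1 [0.5351 0.4414 0.117 ]
h2 [0.4408 0.4173 0.117 ]
km [0.5405 0.2935 0.179 ]
kb [0.5035 0.32   0.179 ]
white [0.491  0.3083 0.075 ]
brown [0.5124 0.2747 0.075 ]
amber [0.5174 0.3403 0.075 ]
lid [0.4184 0.12   0.02  ]
l1 [0.4282 0.1525 0.05  ]
l2 [0.4092 0.088  0.05  ]
cup [0.358  0.2214 0.062 ]
[0.56369207 0.15093044 1.83896883] 105.36515244490165 [-0.0007 -0.001  -0.0011  0.002   0.0011 -0.0012  0.0002 -0.0007]
lidbar 73.61757526017408 0.06723326672229427 [0.41870308 0.12028131 0.05      ]
knob x 144.48237335381356 0.04550435921241278 [0.52198241 0.30673486 0.179     ]
car [0.52076698 0.30714003]
white 177.84297742468428 0.029803006972102142
brown -104.50276397975172 0.03350355993937526
amber 95.77281951169651 0.033293531799837905
```

Run:
```python
from h import *
from scipy.optimize import least_squares
Kt,Vt=cam("top");Ks,Vs=cam("scene")
for n,t,s in(("eyeR",(752,462),(487,122)),("eyeL",(690,462),(452,107)),("head",(712,345),(437,105))):
    t=np.array(t)/1.4
    r=least_squares(lambda P:np.r_[proj(Kt,Vt,P)-t,proj(Ks,Vs,P)-s],[.4,-.2,.3]);print(n,r.x.round(3),r.fun.round(1))
```

```text
eyeR [ 0.294 -0.154  0.291] [-2.4 -3.5  5.5 -1.9]
eyeL [ 0.31  -0.044  0.345] [-5.3 -7.4 11.9 -3.6]
head [ 0.427 -0.108  0.306] [ 2.5  3.3 -5.7  1.4]
```

Run:
```python
import cv2
a=cv2.imread("pics/scene0.png")[40:260,330:560];cv2.imwrite("pics/s2.png",cv2.resize(a,None,fx=2.6,fy=2.6,interpolation=cv2.INTER_CUBIC))
```

```text
(no output)
```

View pics/s2.png

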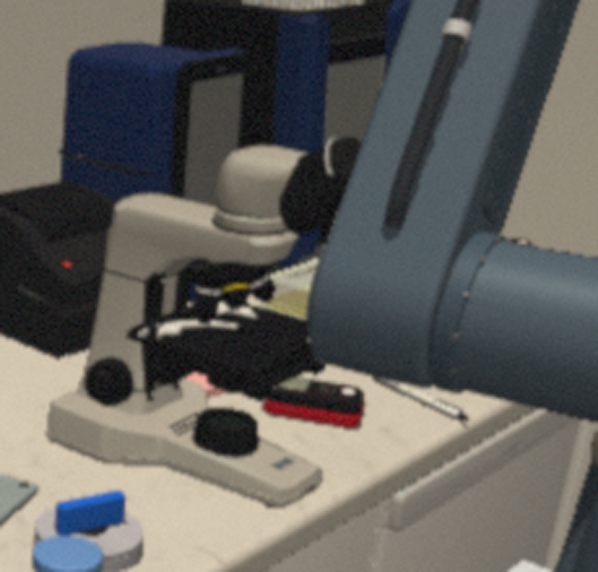

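The microscope tops out near z 0.35, so I lift well above it first and then swing over.

The rows are not in the units I measure in: shifts go in shares of 0.75 m and turns go in shares of 360 degrees. I convert before sending: -0.25 m / 0.75 = -0.3333, -0.05 m / 0.75 = -0.0667.

Request:
jog_arm([
  [0,0,-0.0667,0,0,0,1],
  [0,0,-0.1333,0,0,0,1],
  [0,0,-0.2,0,0,0,1],
  [0,0,-0.2667,0,0,0,1],
  [0,0,-0.3333,0,0,0,1],
  [0,0,-0.3333,0,0,0,1],
])

```text
time_s: 0.7
position: [0.2059, -0.5926, 0.4815]
tcp_rot: [[0.944, 0.329, 0.003], [0.329, -0.944, -0.016], [-0.003, 0.016, -1.0]]
force: [0.7, 0.7, 1.0]
opening: 1.001
grasp_force: 0.0
```

Scaled: -0.743 m / 0.75 = -0.9907, 0.593 m / 0.75 = 0.7907, -125 degrees / 360 = -0.3472.

Request:
jog_arm([
  [0.46,-0.532,0,0,0,-0.3472,1],
  [0.46,-0.532,0,0,0,-0.3472,1],
  [0.46,-0.532,0,0,0,-0.3472,1],
  [0.46,-0.532,0,0,0,-0.3472,1],
  [0.46,-0.532,0,0,0,-0.3472,1],
  [0.46,-0.532,0,0,0,-0.3472,1],
  [0.46,-0.532,0,0,0,-0.3472,1],
  [0.46,-0.532,0,0,0,-0.3472,1],
  [0.46,-0.532,0,0,0,-0.3472,1],
  [0.46,-0.532,0,0,0,-0.3472,1],
  [0.7907,-0.9907,0,0,0,-0.3472,1],
  [0.7907,-0.9907,0,0,0,-0.3472,1],
  [0.7907,-0.9907,0,0,0,-0.3472,1],
  [0.7907,-0.9907,0,0,0,-0.3472,1],
  [0.7907,-0.9907,0,0,0,-0.3472,1],
  [0.7907,-0.9907,0,0,0,-0.3472,1],
  [0.7907,-0.9907,0,0,0,-0.3472,1],
  [0.7907,-0.9907,0,0,0,-0.3472,1],
  [0.7907,-0.9907,0,0,0,-0.3472,1],
  [0.7907,-0.9907,0,0,0,-0.3472,1],
])

```text
time_s: 2.7
position: [0.5216, 0.3114, 0.4694]
tcp_rot: [[-0.814, 0.58, -0.003], [0.58, 0.814, 0.001], [0.003, -0.001, -1.0]]
force: [0.2, 0.1, -1.2]
opening: 0.996
grasp_force: 0.0
```

Run:
```python
from h import *
import cv2
s=bot.read_state();c=bot.capture("wrist");print(s["position"],s["joint_positions"],c["mount"],c["K"])
np.savez("pics/w1.npz",pos=s["position"],rot=s["tcp_rot"],mount=c["mount"],K=c["K"])
cv2.imwrite("pics/w1.png",cv2.resize(c["color"][:,:,::-1],(784,588),interpolation=cv2.INTER_CUBIC))
```

```text
[0.52164557 0.31141184 0.46939953] [ 20.24371079  19.23515956  62.20322203   0.1288532   98.72284964
 -34.27038255] [[ 2.91067074e-04  9.66431602e-01  2.56923866e-01  7.09725512e-02]
 [ 9.99999764e-01 -1.21569833e-04 -6.75601217e-04  4.76001114e-04]
 [-6.21688175e-04  2.56924002e-01 -9.66431410e-01 -1.62985460e-01]
 [ 0.00000000e+00  0.00000000e+00  0.00000000e+00  1.00000000e+00]] [[366.69190912   0.         281.43484121]
 [  0.         366.69190912 207.00122547]
 [  0.           0.           1.        ]]
```

View pics/w1.png

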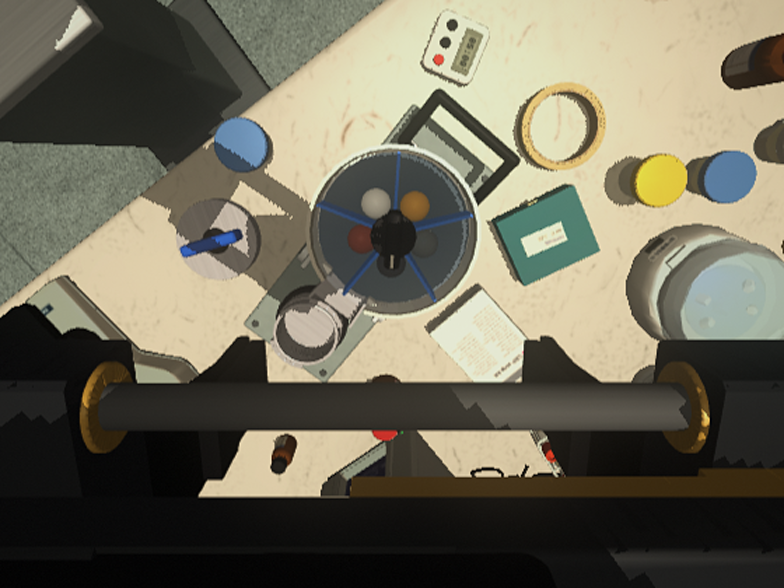

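The shroud circle is centred near (394,231), the lid disc near (218,238) and the handle bar runs from (440,95) to (517,162). I'll cross-check against the top-camera fit.

Add to h.py:
```python
def wcam(n):
    d=np.load(f"pics/{n}.npz");T=np.eye(4);T[:3,:3]=d["rot"];T[:3,3]=d["pos"]
    return d["K"],np.linalg.inv(T@d["mount"])
```

Run:
```python
from h import *
K,V=wcam("w1")
def e(u,v): return ((u+.5)/1.4-.5,(v+.5)/1.4-.5)
W={k:ray(K,V,e(*p),z) for k,p,z in(("shroud",(394,231.5),.139),("lid",(218,238.5),.018),("h1",(440,95),.117),("h2",(517,162),.117),("l1",(182,250),.05),("l2",(242,235),.05),("jar",(309,330),.072),("km",(393,268),.179),("cup",(243,144),.062))}
for k in W: print(k,W[k].round(4))
print((W["h1"]+W["h2"])/2,(W["l1"]+W["l2"])/2); b=(W["l2"]-W["l1"]);print(np.degrees(np.arctan2(b[1],b[0])))
b=(W["h1"]-W["h2"]);print(np.degrees(np.arctan2(b[1],b[0])))
```

```text
shroud [0.5223 0.3112 0.139 ]
lid [0.4202 0.1232 0.018 ]
h1 [0.4447 0.4198 0.117 ]
h2 [0.539  0.4465 0.117 ]
l1 [0.4087 0.0928 0.05  ]
l2 [0.4354 0.1601 0.05  ]
jar [0.5661 0.1597 0.072 ]
km [0.5441 0.2947 0.179 ]
cup [0.3611 0.2277 0.062 ]
[0.49184127 0.43315767 0.117     ] [0.4220272  0.12642384 0.05      ]
68.41146891797315
-164.2241717952951
```

Scaled: 0.312 m / 0.75 = 0.416, -0.002 m / 0.75 = -0.0027.

Request:
jog_arm([
  [-0.0019,-0.0027,0.0667,0,0,0,1],
  [-0.0019,-0.0027,0.1333,0,0,0,0.8],
  [-0.0019,-0.0027,0.2,0,0,0,0.6],
  [-0.0019,-0.0027,0.2667,0,0,0,0.6],
  [-0.0019,-0.0027,0.3333,0,0,0,0.6],
  [-0.0019,-0.0027,0.3867,0,0,0,0.6],
  [-0.0019,-0.0027,0.416,0,0,0,0.6],
  [-0.0019,-0.0027,0.416,0,0,0,0.6],
  [-0.0019,-0.0027,0.416,0,0,0,0.6],
])

```text
time_s: 3.65
position: [0.5215, 0.303, 0.1611]
tcp_rot: [[-0.81, 0.586, 0.0], [0.586, 0.81, -0.0], [-0.0, -0.0, -1.0]]
force: [0.1, 0.9, 0.7]
opening: 0.604
grasp_force: 0.0
```

Scaled: 0.005 m / 0.75 = 0.0067, 0.004 m / 0.75 = 0.0053.

Request:
jog_arm([
  [0.004,0.0053,0.0067,0,0,0,0.5],
  [0.004,0.0053,0.0067,0,0,0,0.3],
  [0.004,0.0053,0.0067,0,0,0,0],
  [0.004,0.0053,0.0067,0,0,0,0],
  [0.004,0.0053,0.0067,0,0,0,0],
  [0.004,0.0053,0.0067,0,0,0,0],
])

```text
time_s: 4.25
position: [0.5217, 0.3096, 0.1559]
tcp_rot: [[-0.811, 0.586, 0.001], [0.586, 0.811, 0.002], [-0.0, 0.002, -1.0]]
force: [-2.2, 2.4, 4.0]
opening: 0.163
grasp_force: 29.9
```

Run:
```python
from h import *
s=bot.read_state();print(s["joint_positions"],s["moment"],s["force"],s["opening"],s["grasp_force"])
```

```text
[ 2.01112320e+01  3.33783787e+01  8.85183716e+01  7.06828315e-02
  5.79938337e+01 -3.40728940e+01] [0.40160873 0.10510974 0.0588816 ] [-2.20797317  2.40341455  4.02708925] 0.16326303464552272 29.86307591199875
```

Scaled: -108 degrees / 360 = -0.3.

Request:
jog_arm([
  [0,0,0,0,0,-0.0222,0],
  [0,0,0,0,0,-0.0444,0],
  [0,0,0,0,0,-0.0667,0],
  [0,0,0,0,0,-0.0889,0],
  [0,0,0,0,0,-0.1111,0],
  [0,0,0,0,0,-0.1333,0],
  [0,0,0,0,0,-0.1556,0],
  [0,0,0,0,0,-0.1778,0],
  [0,0,0,0,0,-0.2,0],
  [0,0,0,0,0,-0.2222,0],
  [0,0,0,0,0,-0.2444,0],
  [0,0,0,0,0,-0.2667,0],
  [0,0,0,0,0,-0.2889,0],
  [0,0,0,0,0,-0.3,0],
  [0,0,0,0,0,-0.3,0],
  [0,0,0,0,0,-0.3,0],
])

```text
time_s: 5.85
position: [0.5234, 0.3043, 0.1559]
tcp_rot: [[-0.304, -0.953, 0.003], [-0.953, 0.304, -0.008], [0.007, -0.005, -1.0]]
force: [4.8, -12.5, 1.1]
opening: 0.159
grasp_force: 30.0
```

Scaled: -0.13 m / 0.75 = -0.1733, -0.08 m / 0.75 = -0.1067.

Request:
jog_arm([
  [0,0,0,0,0,0,0.3],
  [0,0,0,0,0,0,0.5],
  [0,0,-0.04,0,0,0,0.5],
  [0,0,-0.1067,0,0,0,0.5],
  [0,0,-0.1733,0,0,0,0.5],
  [0,0,-0.1733,0,0,0,0.5],
  [0,0,-0.1733,0,0,0,0.5],
  [0,0,-0.1733,0,0,0,0.5],
])

```text
time_s: 6.65
position: [0.5199, 0.3088, 0.2842]
tcp_rot: [[-0.306, -0.952, -0.003], [-0.952, 0.306, -0.001], [0.002, 0.003, -1.0]]
force: [-0.2, -0.5, -0.3]
opening: 0.495
grasp_force: 0.0
```

Run:
```python
from h import *
import cv2
s=bot.read_state();print(s["joint_positions"]);c=bot.capture("top")
a=c["color"][145:285,195:385,::-1];a=cv2.resize(a,None,fx=4.2,fy=4.2,interpolation=cv2.INTER_CUBIC)
s=bot.read_state();c=bot.capture("wrist");print(s["position"],s["qvel"].round(2))
np.savez("pics/w2.npz",pos=s["position"],rot=s["tcp_rot"],mount=c["mount"],K=c["K"])
cv2.imwrite("pics/top1.png",a)
cv2.imwrite("pics/w2.png",cv2.resize(c["color"][:,:,::-1],(784,588),interpolation=cv2.INTER_CUBIC))
```

```text
[ 2.01235194e+01  2.51335795e+01  8.07342347e+01  1.55208051e-02
  7.43111391e+01 -1.42086920e+02]
[0.51980521 0.30865683 0.28368351] [-0.15  0.58  0.04 -0.06 -0.12 -0.07]
```

View pics/w2.png

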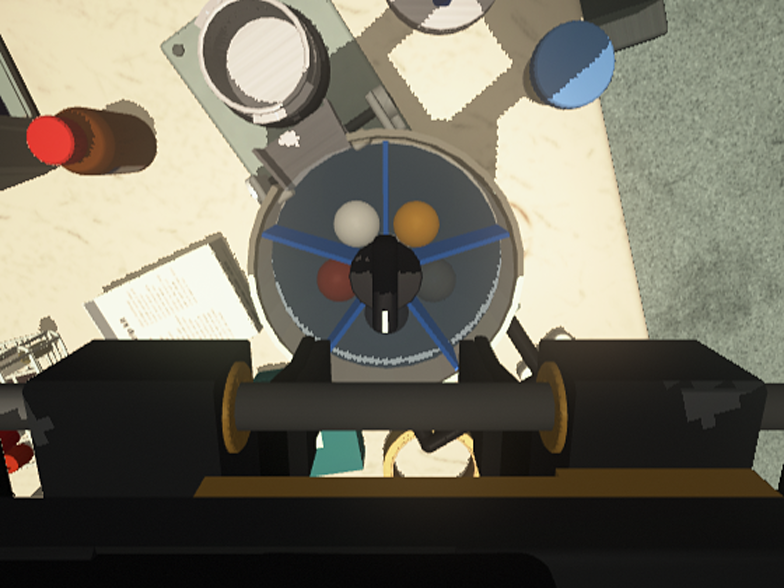

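White's compartment (white at (357,223), dividers to (385,145) and (265,235)) now faces the chute at (300,170). Jar rim centre is near (257,60). I'll refine the stand pose.

Run:
```python
from h import *
K,V=wcam("w2")
def e(u,v): return ((u+.5)/1.4-.5,(v+.5)/1.4-.5)
for n,p,z in(("jar",(256,60),.072),("rimL",(199,60),.072),("rimR",(313,60),.072),("rimB",(256,123),.072),("knobmark",(384,320),.179),("sL",(247,270),.139),("sR",(523,270),.139),("sT",(385,131),.139),("white",(357,223),.075)):print(n,ray(K,V,e(*p),z).round(4))
```

```text
jar [0.5674 0.1563 0.072 ]
rimL [0.604  0.1446 0.072 ]
rimR [0.5308 0.168  0.072 ]
rimB [0.5824 0.194  0.072 ]
knobmark [0.5299 0.3251 0.179 ]
sL [0.6045 0.281  0.139 ]
sR [0.4432 0.3329 0.139 ]
sT [0.4987 0.2294 0.139 ]
white [0.5377 0.2809 0.075 ]
```

Scaled: -0.1085 m / 0.75 = -0.1447, 0.0664 m / 0.75 = 0.0885, 56.8 degrees / 360 = 0.1578.

Request:
jog_arm([
  [-0.048,0.0293,0,0,0,0.0222,0.4],
  [-0.096,0.0587,0,0,0,0.0444,0.4],
  [-0.1447,0.0885,0,0,0,0.0667,0.4],
  [-0.1447,0.0885,0,0,0,0.0889,0.4],
  [-0.1447,0.0885,0,0,0,0.1111,0.4],
  [-0.1447,0.0885,0,0,0,0.1333,0.4],
  [-0.1447,0.0885,0,0,0,0.1578,0.4],
  [-0.1447,0.0885,0.0667,0,0,0.1578,0.4],
  [-0.1447,0.0885,0.1067,0,0,0.1578,0.4],
  [-0.1447,0.0885,0.1067,0,0,0.1578,0.4],
  [-0.1447,0.0885,0.1067,0,0,0.1578,0.4],
])

```text
time_s: 7.85
position: [0.4908, 0.4323, 0.2044]
tcp_rot: [[-0.964, -0.265, -0.002], [-0.265, 0.964, -0.001], [0.003, -0.001, -1.0]]
force: [0.4, 0.8, 0.8]
opening: 0.398
grasp_force: 0.0
```

Run:
```python
from h import *
import cv2
s=bot.read_state();c=bot.capture("wrist");print(s["position"],s["qvel"].round(2),s["tcp_rot"].round(3))
np.savez("pics/w3.npz",pos=s["position"],rot=s["tcp_rot"],mount=c["mount"],K=c["K"])
cv2.imwrite("pics/w3.png",cv2.resize(c["color"][:,:,::-1],(784,588),interpolation=cv2.INTER_CUBIC))
```

```text
[0.49082837 0.43228975 0.20442106] [-0.02 -2.35 -2.73 -0.04 -0.34 -0.  ] [[-0.964 -0.265 -0.002]
 [-0.265  0.964 -0.001]
 [ 0.003 -0.001 -1.   ]]
```

View pics/w3.png

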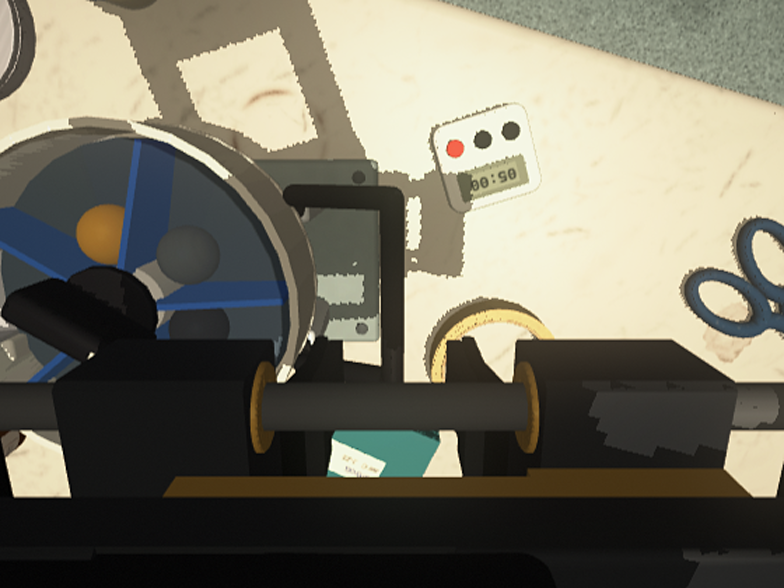

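The handle bar is vertical at u≈392 from v≈188 to ~375, centred between the fingers (u≈395). I'll check its position along its length.

Run:
```python
from h import *
K,V=wcam("w3");d=np.load("pics/w3.npz")
def e(u,v): return ((u+.5)/1.4-.5,(v+.5)/1.4-.5)
for p in((392,187),(392,207),(392,300),(392,370)):
    P=ray(K,V,e(*p),.12);print(P.round(4),(d["rot"].T@(P-d["pos"])).round(4))
```

```text
[0.4378 0.4177 0.12  ] [0.0548 0.0001 0.0846]
[0.4468 0.4202 0.12  ] [0.0454 0.0001 0.0845]
[0.4914 0.4324 0.12  ] [-0.0008  0.      0.0844]
[0.5279 0.4424 0.12  ] [-0.0387 -0.      0.0843]
```

Scaled: 0.107 m / 0.75 = 0.1427, 0.08 m / 0.75 = 0.1067.

Request:
jog_arm([
  [0,0,0.0533,0,0,0,0.4],
  [0,0,0.1067,0,0,0,0.4],
  [0,0,0.1427,0,0,0,0.4],
  [0,0,0.1427,0,0,0,0.4],
  [0,0,0.1427,0,0,0,0.2],
  [0,0,0.1427,0,0,0,0],
  [0,0,0.1427,0,0,0,0],
  [0,0,0.1427,0,0,0,0],
])

```text
time_s: 8.7
position: [0.493, 0.4316, 0.1008]
tcp_rot: [[-0.964, -0.267, 0.004], [-0.267, 0.964, -0.002], [-0.004, -0.003, -1.0]]
force: [-0.4, -0.6, 5.8]
opening: 0.124
grasp_force: 30.1
```

Scaled: -0.0998 m / 0.75 = -0.1331, -0.0929 m / 0.75 = -0.1239.

Request:
jog_arm([
  [0,-0.0043,-0.0125,0,0,0,0],
  [0,-0.0091,-0.0249,0,0,0,0],
  [0,-0.0144,-0.0372,0,0,0,0],
  [0,-0.0204,-0.0491,0,0,0,0],
  [0,-0.0268,-0.0608,0,0,0,0],
  [0,-0.0336,-0.0721,0,0,0,0],
  [0,-0.0411,-0.0832,0,0,0,0],
  [0,-0.0489,-0.0939,0,0,0,0],
  [0,-0.0573,-0.1043,0,0,0,0],
  [0,-0.0661,-0.1143,0,0,0,0],
  [0,-0.0753,-0.1239,0,0,0,0],
  [0,-0.0849,-0.1331,0,0,0,0],
  [0,-0.0849,-0.1331,0,0,0,0],
  [0,-0.0849,-0.1331,0,0,0,0],
  [0,-0.0849,-0.1331,0,0,0,0],
])

```text
time_s: 10.2
position: [0.509, 0.3735, 0.2]
tcp_rot: [[-0.964, -0.265, 0.004], [-0.265, 0.964, 0.006], [-0.005, 0.004, -1.0]]
force: [3.6, 5.7, -0.6]
opening: 0.126
grasp_force: 30.0
```

Run:
```python
from h import *
import cv2
c=bot.capture("top");d=bot.capture("scene")
a=cv2.resize(c["color"][140:290,195:385,::-1],(760,600),interpolation=cv2.INTER_CUBIC)
b=cv2.resize(d["color"][150:300,210:400,::-1],(760,600),interpolation=cv2.INTER_CUBIC)
cv2.imwrite("pics/tip.png",cv2.resize(np.hstack([a,b]),(800,316),interpolation=cv2.INTER_AREA))
```

```text
(no output)
```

View pics/tip.png

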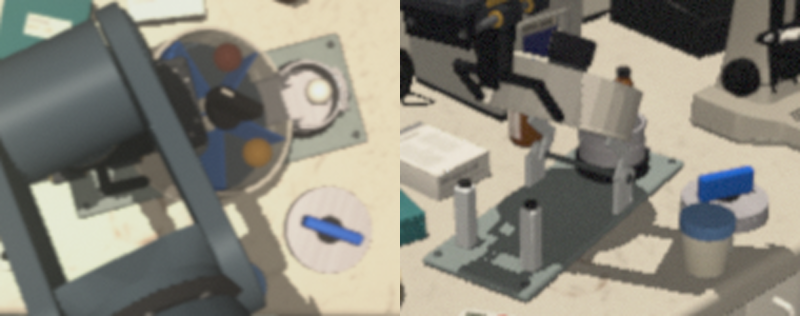

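The white ball is in the jar, at (318,90) in the left half, and the rest are still inside. Now lowering along the same arc.

Scaled: 0.1008 m / 0.75 = 0.1344, 0.0998 m / 0.75 = 0.1331.

Request:
jog_arm([
  [0,0.0096,0.0092,0,0,0,0],
  [0,0.0188,0.0188,0,0,0,0],
  [0,0.0276,0.0288,0,0,0,0],
  [0,0.036,0.0392,0,0,0,0],
  [0,0.0439,0.0499,0,0,0,0],
  [0,0.0513,0.0609,0,0,0,0],
  [0,0.0581,0.0723,0,0,0,0],
  [0,0.0645,0.084,0,0,0,0],
  [0,0.0705,0.0959,0,0,0,0],
  [0,0.0759,0.1081,0,0,0,0],
  [0,0.0783,0.1143,0,0,0,0],
  [0,0.0807,0.1205,0,0,0,0],
  [0,0.0828,0.1267,0,0,0,0],
  [0,0.0849,0.1331,0,0,0,0],
  [0,0.0849,0.1344,0,0,0,0],
  [0,0.0849,0.1344,0,0,0,0],
  [0,0.0849,0.1344,0,0,0,0],
])

```text
time_s: 12.0
position: [0.4929, 0.4316, 0.1027]
tcp_rot: [[-0.964, -0.267, 0.005], [-0.267, 0.964, -0.002], [-0.004, -0.003, -1.0]]
force: [-0.9, -7.0, 23.5]
opening: 0.124
grasp_force: 30.0
```

Scaled: -0.2791 m / 0.75 = -0.3721, 0.1526 m / 0.75 = 0.2035, 110.5 degrees / 360 = 0.3069.

Request:
jog_arm([
  [0,0,0,0,0,0,0.2],
  [0,0,0,0,0,0,0.4],
  [0,0,0,0,0,0,0.4],
  [0,0,-0.0667,0,0,0,0.4],
  [0,0,-0.1333,0,0,0,0.4],
  [0,0,-0.2,0,0,0,0.4],
  [0,0,-0.2667,0,0,0,0.4],
  [0.0291,-0.0533,-0.2667,0,0,0.0236,0.4],
  [0.0581,-0.1067,-0.2667,0,0,0.0472,0.4],
  [0.0872,-0.16,-0.2667,0,0,0.0708,0.5],
  [0.1163,-0.2133,-0.2667,0,0,0.0944,0.5],
  [0.1453,-0.2667,-0.2667,0,0,0.1181,0.5],
  [0.1744,-0.32,-0.2667,0,0,0.1417,0.5],
  [0.2035,-0.3721,-0.2667,0,0,0.1653,0.5],
  [0.2035,-0.3721,-0.2667,0,0,0.1889,0.5],
  [0.2035,-0.3721,-0.2667,0,0,0.2125,0.5],
  [0.2035,-0.3721,-0.2667,0,0,0.2361,0.5],
  [0.2035,-0.3721,-0.2667,0,0,0.2597,0.5],
  [0.2035,-0.3721,-0.2667,0,0,0.2833,0.5],
  [0.2035,-0.3721,-0.2667,0,0,0.3069,0.5],
])

```text
time_s: 14.0
position: [0.4169, 0.1231, 0.2965]
tcp_rot: [[0.095, 0.995, -0.004], [0.995, -0.095, -0.0], [-0.0, -0.004, -1.0]]
force: [0.3, -0.5, -0.4]
opening: 0.501
grasp_force: 0.0
```

Request:
jog_arm([
  [0,0,0,0,0,0.0194,0.5],
  [0,0,0.0267,0,0,0.0389,0.5],
  [0,0,0.0533,0,0,0.0389,0.5],
  [0,0,0.0533,0,0,0.0389,0.5],
  [0,0,0.0533,0,0,0.0389,0.5],
])

```text
time_s: 14.5
position: [0.4174, 0.1231, 0.257]
tcp_rot: [[0.327, 0.945, -0.003], [0.945, -0.327, -0.0], [-0.001, -0.003, -1.0]]
force: [-0.2, -0.1, 1.1]
opening: 0.499
grasp_force: 0.0
```

Run:
```python
from h import *
import cv2
s=bot.read_state();c=bot.capture("wrist");print(s["position"],s["qvel"].round(2),s["tcp_rot"].round(3),s["joint_positions"])
np.savez("pics/w4.npz",pos=s["position"],rot=s["tcp_rot"],mount=c["mount"],K=c["K"])
cv2.imwrite("pics/w4.png",cv2.resize(c["color"][:,:,::-1],(784,588),interpolation=cv2.INTER_CUBIC))
```

```text
[0.41736646 0.12305792 0.25703801] [-0.06 -1.07 -1.62  0.07 -0.43  0.05] [[ 0.327  0.945 -0.003]
 [ 0.945 -0.327 -0.   ]
 [-0.001 -0.003 -1.   ]] [1.64844654e+00 1.27578443e+01 1.05349754e+02 1.43671717e-04
 6.20544088e+01 2.07373670e+01]
```

View pics/w4.png

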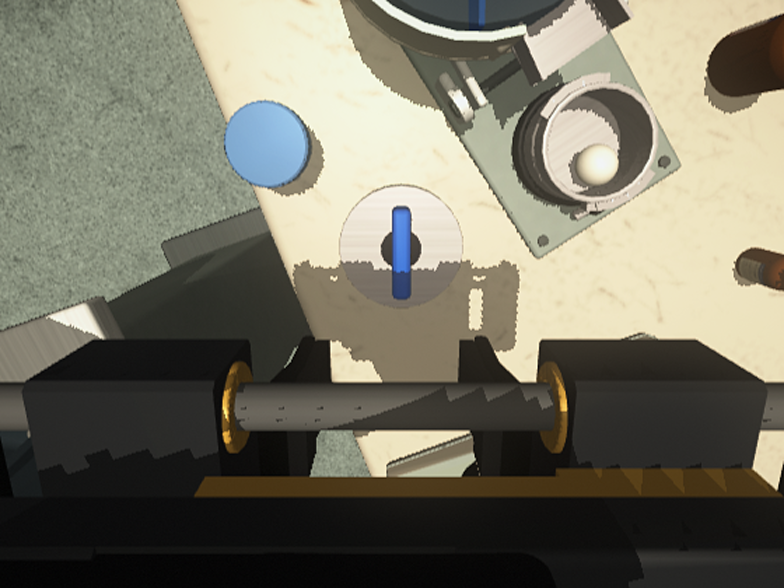

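The lid disc spans u 339–464 and v 184–307, with the bar vertical at u≈401.5 (v 206–299). The jar rim is about u 541–658, v 83–205, and the white ball is inside.

Run:
```python
from h import *
import cv2
K,V=wcam("w4");d=np.load("pics/w4.npz")
def e(u,v): return ((u+.5)/1.4-.5,(v+.5)/1.4-.5)
def show(n,p,z):
    P=ray(K,V,e(*p),z);print(n,P.round(4),(d["rot"].T@(P-d["pos"])).round(4))
for a in(("lidL",(339,246),.018),("lidR",(464,246),.018),("lidT",(401,184),.018),("lidB",(401,307),.018),("bar1",(401.5,206),.051),("bar2",(401.5,299),.051),("jL",(541,143),.072),("jR",(658,143),.072),("jT",(600,83),.072),("jB",(600,205),.072)):show(*a)
# projected rim circles for a candidate jar centre
w=cv2.imread("pics/w4.png")
c=np.array([.567,.1545])
for r,col in((.038,(0,0,255)),(.034,(0,255,0))):
    pts=[(proj(K,V,np.array([c[0]+r*np.cos(t),c[1]+r*np.sin(t),.072]))+.5)*1.4-.5 for t in np.linspace(0,6.283,100)]
    cv2.polylines(w,[np.int32(np.array(pts).round())],True,col,1)
for r in(.049,):
    P=(ray(K,V,e(339,246),.018)+ray(K,V,e(464,246),.018))/2
cv2.imwrite("pics/ov.png",cv2.resize(w[50:250,490:690],(600,600),interpolation=cv2.INTER_CUBIC))
```

```text
lidL [0.3748 0.1377 0.018 ] [ 2.000e-04 -4.440e-02  2.392e-01]
lidR [0.4684 0.1054 0.018 ] [2.000e-04 5.460e-02 2.389e-01]
lidT [0.4368 0.1673 0.018 ] [0.0484 0.0045 0.239 ]
lidB [0.4049 0.074  0.018 ] [-0.0502  0.0049  0.2391]
bar1 [0.4324 0.1545 0.051 ] [0.0348 0.0045 0.206 ]
bar2 [0.4102 0.0893 0.051 ] [-0.0341  0.0048  0.2061]
jL [0.5319 0.1654 0.072 ] [0.0776 0.0949 0.1847]
jR [0.6038 0.1405 0.072 ] [0.0776 0.171  0.1845]
jT [0.5766 0.1885 0.072 ] [0.1141 0.1295 0.1846]
jB [0.559  0.1137 0.072 ] [0.0376 0.1374 0.1846]
```

View pics/ov.png

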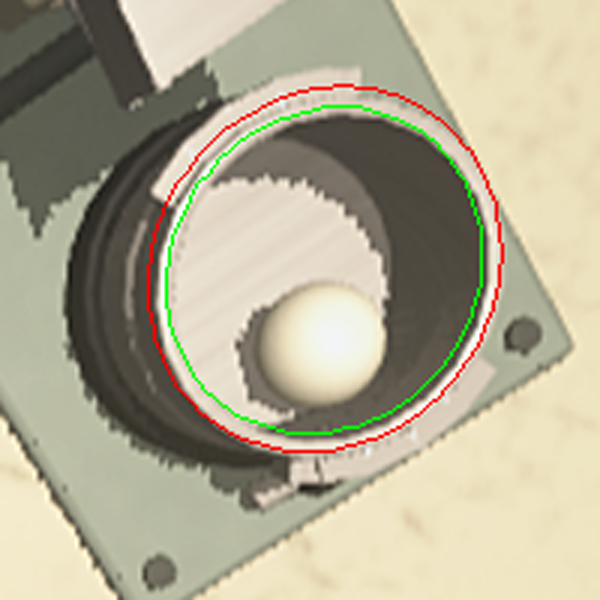

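The overlay fits the rim to within about 1 mm, giving a jar centre of about (0.567, 0.1533). Grasp the lid bar.

The rows are not in the units I measure in: shifts go in shares of 0.75 m and turns go in shares of 360 degrees. I convert before sending: 0.229 m / 0.75 = 0.3053, 0.0048 m / 0.75 = 0.0064.

Request:
jog_arm([
  [0,0.0064,0.0667,0,0,0,0.5],
  [0,0.0064,0.1333,0,0,0,0.5],
  [0,0.0064,0.2,0,0,0,0.5],
  [0,0.0064,0.2533,0,0,0,0.5],
  [0,0.0064,0.2867,0,0,0,0.5],
  [0,0.0064,0.3053,0,0,0,0.5],
  [0,0.0064,0.3053,0,0,0,0.5],
  [0,0.0064,0.3053,0,0,0,0.3],
  [0,0.0064,0.3053,0,0,0,0],
  [0,0.0064,0.3053,0,0,0,0],
  [0,0.0064,0.3053,0,0,0,0],
  [0,0.0064,0.3053,0,0,0,0],
])

```text
time_s: 15.75
position: [0.4227, 0.1214, 0.0292]
tcp_rot: [[0.327, 0.945, 0.001], [0.945, -0.327, 0.0], [0.0, 0.001, -1.0]]
force: [-1.7, -0.3, 6.1]
opening: 0.155
grasp_force: 30.0
```

Scaled: -0.15 m / 0.75 = -0.2, 0.126 m / 0.75 = 0.168, -124.6 degrees / 360 = -0.3461.

Request:
jog_arm([
  [0,0,-0.04,0,0,0,0],
  [0,0,-0.1067,0,0,0,0],
  [0,0,-0.1733,0,0,0,0],
  [0,0,-0.2,0,0,0,0],
  [0.02,0.0333,-0.2,0,0,-0.0222,0],
  [0.04,0.0667,-0.2,0,0,-0.0444,0],
  [0.0613,0.1,-0.2,0,0,-0.0667,0],
  [0.0827,0.1333,-0.2,0,0,-0.0889,0],
  [0.1031,0.168,-0.2,0,0,-0.1111,0],
  [0.1031,0.168,-0.2,0,0,-0.1333,0],
  [0.1031,0.168,-0.2,0,0,-0.1556,0],
  [0.1031,0.168,-0.2,0,0,-0.1778,0],
  [0.1031,0.168,-0.2,0,0,-0.2,0],
  [0.1031,0.168,-0.2,0,0,-0.2222,0],
  [0.1031,0.168,-0.2,0,0,-0.2444,0],
  [0.1031,0.168,-0.2,0,0,-0.2667,0],
  [0.1031,0.168,-0.2,0,0,-0.2889,0],
  [0.1031,0.168,-0.2,0,0,-0.3111,0],
  [0.1031,0.168,-0.2,0,0,-0.3333,0],
  [0.1031,0.168,-0.2,0,0,-0.3461,0],
])

```text
time_s: 17.75
position: [0.566, 0.153, 0.1779]
tcp_rot: [[-0.963, -0.271, -0.002], [-0.271, 0.963, -0.0], [0.002, 0.0, -1.0]]
force: [1.2, 0.4, -1.8]
opening: 0.157
grasp_force: 30.0
```

Request:
jog_arm([
  [0,0,0.0267,0,0,0,0],
  [0,0,0.0533,0,0,0,0],
  [0,0,0.0667,0,0,0,0],
  [0,0,0.0667,0,0,0,0],
  [0,0,0.0667,0,0,0,0],
])

```text
time_s: 18.25
position: [0.567, 0.1531, 0.1286]
tcp_rot: [[-0.964, -0.267, -0.0], [-0.267, 0.964, -0.0], [0.0, 0.0, -1.0]]
force: [-0.3, -0.6, -1.7]
opening: 0.152
grasp_force: 30.0
```

Scaled: 0.038 m / 0.75 = 0.0507, 0.034 m / 0.75 = 0.0453.

Request:
jog_arm([
  [0,0,0.02,0,0,0,0],
  [0,0,0.0333,0,0,0,0],
  [0,0,0.04,0,0,0,0],
  [0,0,0.0453,0,0,0,0],
  [0,0,0.0507,0,0,0,0],
  [0,0,0.0507,0,0,0,0],
  [0,0,0.0507,0,0,0,0],
])

```text
time_s: 18.95
position: [0.5665, 0.1529, 0.0904]
tcp_rot: [[-0.964, -0.267, -0.001], [-0.267, 0.964, -0.0], [0.001, 0.0, -1.0]]
force: [-0.8, -0.6, -2.9]
opening: 0.155
grasp_force: 30.0
```

Scaled: 0.006 m / 0.75 = 0.008, 0.005 m / 0.75 = 0.0067.

Request:
jog_arm([
  [0,0,0.004,0,0,0,0],
  [0,0,0.0067,0,0,0,0],
  [0,0,0.008,0,0,0,0],
  [0,0,0.008,0,0,0,0],
  [0,0,0.008,0,0,0,0],
])

```text
time_s: 19.45
position: [0.5665, 0.1529, 0.0867]
tcp_rot: [[-0.964, -0.267, -0.0], [-0.267, 0.964, -0.0], [0.0, -0.0, -1.0]]
force: [-5.6, -2.8, 10.9]
opening: 0.155
grasp_force: 30.0
```

Seated with 11 N. Now the clockwise quarter turn.

Scaled: 92 degrees / 360 = 0.2556.

Request:
jog_arm([
  [0,0,0,0,0,0,0],
  [0,0,0,0,0,0.0222,0],
  [0,0,0,0,0,0.0444,0],
  [0,0,0,0,0,0.0667,0],
  [0,0,0,0,0,0.0889,0],
  [0,0,0,0,0,0.1111,0],
  [0,0,0,0,0,0.1333,0],
  [0,0,0,0,0,0.1556,0],
  [0,0,0,0,0,0.1778,0],
  [0,0,0,0,0,0.2,0],
  [0,0,0,0,0,0.2194,0],
  [0,0,0,0,0,0.2361,0],
  [0,0,0,0,0,0.2472,0],
  [0,0,0,0,0,0.2556,0],
  [0,0,0,0,0,0.2556,0],
  [0,0,0,0,0,0.2556,0],
])

```text
time_s: 21.05
position: [0.568, 0.1532, 0.0867]
tcp_rot: [[-0.234, 0.972, 0.003], [0.972, 0.234, -0.0], [-0.001, 0.003, -1.0]]
force: [-3.5, -0.9, 9.6]
opening: 0.153
grasp_force: 30.0
```

Run:
```python
from h import *
s=bot.read_state();print(s["moment"],s["force"],s["joint_positions"])
```

```text
[-0.33284862  0.54819773  0.18504144] [-3.49439965 -0.94522677  9.55992408] [ 4.23128384e+00  3.78742463e+01  9.39368657e+01 -2.35242524e-02
  4.80300605e+01 -9.30417925e+00]
```

Scaled: -0.18 m / 0.75 = -0.24, -0.13 m / 0.75 = -0.1733, 2.5 degrees / 360 = 0.0069.

Request:
jog_arm([
  [0,0,0,0,0,0.0042,0],
  [0,0,0,0,0,0.0069,0],
  [0,0,0,0,0,0.0069,0],
  [0,0,0,0,0,0,0],
  [0,0,0,0,0,0,0.15],
  [0,0,0,0,0,0,0.3],
  [0,0,0,0,0,0,0.5],
  [0,0,0,0,0,0,0.5],
  [0,0,-0.04,0,0,0,0.5],
  [0,0,-0.1067,0,0,0,0.5],
  [0,0,-0.1733,0,0,0,0.5],
  [0,0,-0.24,0,0,0,0.5],
  [0,0,-0.24,0,0,0,0.5],
  [0,0,-0.24,0,0,0,0.5],
  [0,0,-0.24,0,0,0,0.5],
])

```text
time_s: 22.55
position: [0.5659, 0.1531, 0.263]
tcp_rot: [[-0.233, 0.972, -0.003], [0.972, 0.233, -0.0], [0.001, -0.003, -1.0]]
force: [-0.3, -0.6, -0.8]
opening: 0.501
grasp_force: 0.0
```

Run:
```python
from h import *
import cv2
c=bot.capture("wrist");d=bot.capture("scene")
a=cv2.resize(c["color"][:,:,::-1],(400,300),interpolation=cv2.INTER_AREA)
b=cv2.resize(d["color"][150:300,200:400,::-1],(400,300),interpolation=cv2.INTER_CUBIC)
cv2.imwrite("pics/end.png",np.hstack([a,b]))
```

```text
(no output)
```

View pics/end.png

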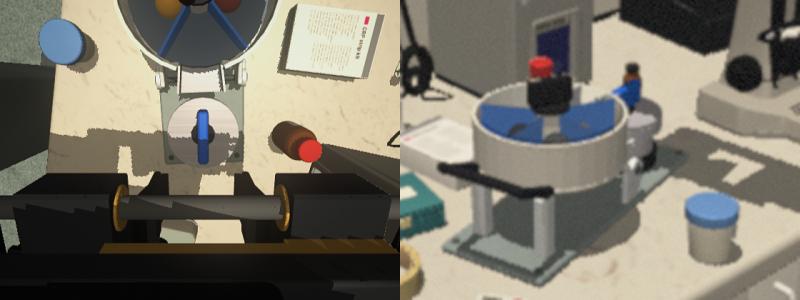

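The lid sits on the jar with its bar at (203,137), in line with the stand. The carousel is down on its rests and the gripper is clear, so I'm handing in.

```bash
python3 -c "
from rig import bot
print(bot.hand_in())"
```

```text
the job is handed in; nothing more can be done
None
```

I handed the job in at about 22.6 s of the 72 s allowed, but `hand_in()` gave no verdict: the white ball is in the jar, the carousel is back on its rests, and the lid is on with its bar in line with the stand. I saw no other ball leave the carousel and no bystander moved.

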